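Draw the sprung side lay out to its mark and hold it

ROBOT

A 6-joint arm with a two-finger parallel gripper is mounted at the origin on the work surface. World frame = base frame: x ahead of the robot, y to its left, z up, the work surface at z = 0. Lengths are in m, angles in rad, forces in N, time in s.
With the tool pointing down it reaches from about 0.275 to 0.85 m from the base axis. Payload 5.2 kg.
Tool frame: the origin (TCP) lies at the very end of the fingers, on their centre line; the grasp point (between the pads) lies bot.tcp_to_grasp behind it (bot.tcp_to_grasp is the distance from the TCP to the grasp point, in m); x points along the fingers, y is the direction in which the jaws open and shut, and the axes are right-handed (so a half turn about x gives the same grasp; the last joint's range is limited). The gripper opens to 85 mm and grips with 20 to 120 N. Pads are 22 mm wide; open, the fingers measure 114 mm over their backs; the gripper's body (76 mm by 85 mm) begins 54 mm behind the grasp point. The pads swing forward as they close: fully open they stand 13 mm farther back than shut.
Start: joints at [0.916, 0.259, 1.535, -0, 1.348, -0.203], TCP at [0.24, 0.495, 0.231] pointing down, gripper open.
Joint ranges: [-3.14, 3.14], [-0.91, 2.08], [0.19, 2.58], [-1.22, 4.36], [0.22, 2.71], [-3.12, 3.12]. Speed limits (rad/s): [2.57, 2.57, 3.14, 3.14, 3.14, 3.14].

INTERFACE

Orientations are given as a 3x3 rotation matrix whose columns are the frame's x, y, z axes.
In Python, from station import bot gives the robot as it stands. The module is installed in compiled form; this text tells all that it offers. Calls block until the motion is done:
- bot.move_ptp(position, orientation): joint-space move of the TCP to a pose.
- bot.move_linear(position, rate=0.15, attitude=None, stop_force=None): straight line of the TCP; attitude=None keeps the orientation; rate is the mean speed in m/s. With stop_force (N) it stops when the force on the tool has changed by that much, and returns True; else False.
- bot.move_j(angles): joint-space move.
- bot.command_gripper(opening): finger opening in m; the grip force is fixed at half the most; returns when the fingers have stopped.
- bot.dwell(seconds).
- bot.solve_ik(position, orientation): joint angles nearest the present ones, or None.
- bot.camera(name): name is "side" or "top" or "wrist"; returns a dict with "img" (400x640x3 uint8, blue, green, red), "camera_matrix" (3x3 intrinsics, pixels), "xyz" and "attitude" of the camera in the world; the wrist camera has in their place "hand_eye" (4x4, takes a point from camera to tool coordinates, whose origin is the TCP and whose axes are the tool frame's). Camera axes: x right, y down, z forward; pixel columns grow to the right and rows downward; lengths in m; the calibration is good to about 2 mm. The wrist camera is an equidistant fisheye: a pixel r from the principal point sees the ray r / f radians off the axis. A picture is of the moment at which its call begins: read the wrist's pose just before it. There is no depth.
A pose or a line that the arm cannot do raises bot.MotionError and nothing moves.
- bot.job_done(): hands the job in, once; it reports no verdict.
Readings, each from a call of its own:
- bot.current_clock(): time.
- bot.current_q(): joint angles.
- bot.current_dq(): joint speeds.
- bot.current_tau(): joint torques, N m.
- bot.current_position(): TCP position.
- bot.current_ee_rot(): TCP orientation.
- bot.current_ft_force(): force on the tool from outside, world axes, zero at the start.
- bot.current_ft_torque(): the same for the moment, N m.
- bot.current_gripper_width(): finger opening in m.
Only numpy, scipy, OpenCV 4.12 (cv2) and the standard library are available. Lean on these libraries where they do the work, as an engineer would, in place of code of your own. Each camera call takes 0.05 s, during which the arm holds its last target.

TASK

On the screen-printing bed, twist the catch knob of the side lay (the sprung sheet stop) clockwise to its stop and let it go, so that it springs back and the parked rod pops out a little. Then take the rod's upright black grip and draw the rod out against its spring until the dark ring on it stands level with the two index tabs of the barrel, and finish while still holding it there, so that the next sheet can be laid against it. Leave the other things on and around the bed in their places.

Things in the scene. Friction and masses are not known exactly. Their poses are not given: they have to be found in the camera images.
- side_lay: The side lay: a sheet stop fixed to the grey printing bed (bed top 20 mm above the table). Dark cast foot 206 x 66 x 18 mm carrying an aluminium barrel, 44 mm wide at most and 53 mm high, open on top over its front half. Origin on the bed; its -x axis is the direction in which the rod is drawn out, z is up. Along x: front bush of the barrel at -70 mm, index tabs at -32 mm, catch knob axis at +92 mm, rear end at +142 mm.
- catch_grip (a point): Centre of the catch knob's bar, on the knob's vertical axis, 79 mm above the bed. Black upright bar 40 mm long, 12 mm thick, 34 mm high (from 59 to 93 mm above the bed) on a disc of 32 mm diameter; the bar is all there is above the disc. Its x axis runs along the bar and turns with it; at rest the bar is parallel to the rod.
- catch (a joint): Angle of the catch knob, rad: 0 at rest, grows clockwise seen from above to its stop at 1.05. A spring turns it back (0.03 N m at rest, 0.14 N m at the stop). At rest its pin locks the parked rod; from about 0.75 it lets the rod go, which then springs out about 20 mm by itself; the pin, home again, does not hinder the drawn rod.
- lay_rod: The sliding rod (12 mm diameter) with a crosshead, a steel cheek 74 mm wide just above the bed and the upright grip at its front end. When parked its frame is that of side_lay; it slides along -x of it. Spring: none at 20 mm of travel, then about 1.9 N for each 10 mm more, so 5 to 12 N at the mark. Travel ends at 105 mm.
- lay_grip (a point): Middle of the upright grip on the front end of the rod, 71 mm above the bed: a black post 14 mm in diameter, from 47 to 91 mm above the bed. Below it is the crosshead, 22 mm long and 34 mm wide. When parked it stands 95 mm before the origin of side_lay on the rod's line.
- ring_mark (a point): Centre of the length mark, on the rod's axis 34 mm above the bed: a dark steel ring 21 mm in diameter, 5 mm wide, seen from above in the open part of the barrel. It is clipped on the rod and travels with it; its place on the rod differs from run to run (50 to 80 mm behind the index when parked).
- index (a point): Point on the rod's axis level with the index: two dark tabs 2 mm wide on the tops of the barrel walls near its front end, pointing at each other across the rod. The ring is to stand here. Same axes as side_lay.
- ink_jar: Bystander: red ink jar with a white lid, 60 mm in diameter, 58 mm high, beside the side lay. Origin under its centre.
- tape_roll: Bystander: roll of tape lying flat, 90 mm in diameter, 24 mm high, beside the rod's path. Origin under its centre.
- ink_knife: Bystander: ink spatula 200 mm long lying beside the side lay. Origin under its middle.
- spare_star: Bystander: black star knob, 48 mm across, 30 mm high, beside the rod's path. Origin under its centre.
- squeegee: Bystander: squeegee with a wooden handle and rubber blade, 260 x 110 x 24 mm, lying on the right part of the bed. Origin under its middle.
- ink_tub: Bystander: white tub, 84 mm in diameter, 85 mm high, on the table right of the bed. Origin under its centre.
- hinge_shim: Bystander: flat steel bar 160 x 30 x 6 mm, on the table left of the bed. Origin under its centre.

How it is judged:
By the outcome, as a careful person would: the job done as asked, in the order asked, and still so for the second after the job is handed in, while the arm keeps its last pose, push and grip.
It also fails if it takes over 45 s, if anything falls off the work surface, if the arm or the gripper's body presses on something with over 40 N, if the wrist force passes 120 N, or if a joint passes its speed limit or range.

## Working session

There is one attempt and no reset: what is moved stays moved. The work goes in short steps, each a Python script; the robot and the scene stay as the last script left them, time stands still between calls to the robot, and variables do not carry over. Pictures are saved under pics/ and viewed, and the job is handed in when it is done.

```bash
mkdir -p pics; ls; python3 - <<'E'
from station import bot
import cv2
for n in ("side","top","wrist"):
    c=bot.camera(n); cv2.imwrite(f"pics/{n}0.png",c["img"])
    print(n,{k:v.round(4).tolist() for k,v in c.items() if k!="img"})
print(bot.tcp_to_grasp,bot.current_clock(),bot.current_position(),bot.current_ee_rot().round(3))
E
```

```text
pics
side {'camera_matrix': [[413.0106, 0.0, 318.4003], [0.0, 413.0106, 200.4814], [0.0, 0.0, 1.0]], 'xyz': [0.3415, -0.6523, 0.9126], 'attitude': [[0.929, -0.2838, 0.2377], [-0.3701, -0.7033, 0.6069], [-0.0051, -0.6518, -0.7584]]}
top {'camera_matrix': [[390.207, 0.0, 320.4305], [0.0, 390.207, 197.6048], [0.0, 0.0, 1.0]], 'xyz': [0.5056, -0.0153, 1.2176], 'attitude': [[0.0093, -0.9954, 0.0949], [-0.9996, -0.0068, 0.026], [-0.0253, -0.0951, -0.9951]]}
wrist {'camera_matrix': [[309.7069, 0.0, 321.9224], [0.0, 309.7069, 198.0803], [0.0, 0.0, 1.0]], 'hand_eye': [[-0.0001, -0.2932, 0.956, -0.1419], [1.0, -0.0008, -0.0001, 0.0005], [0.0008, 0.956, 0.2932, -0.0751], [0.0, 0.0, 0.0, 1.0]]}
0.0187 0.15 [0.2398353  0.49449319 0.23066349] [[-0.001  0.437  0.9  ]
 [-0.001  0.9   -0.437]
 [-1.    -0.001 -0.   ]]
```

View pics/top0.png

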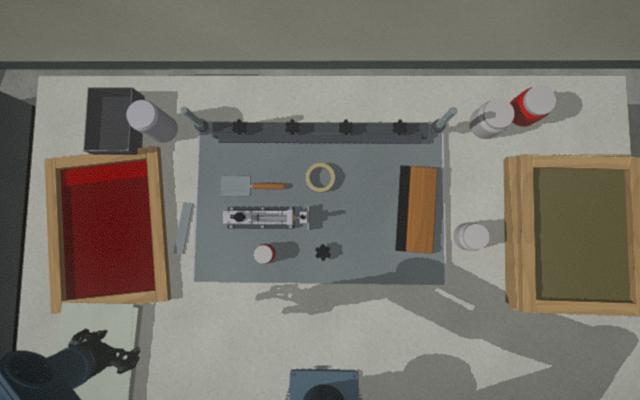

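View pics/side0.png

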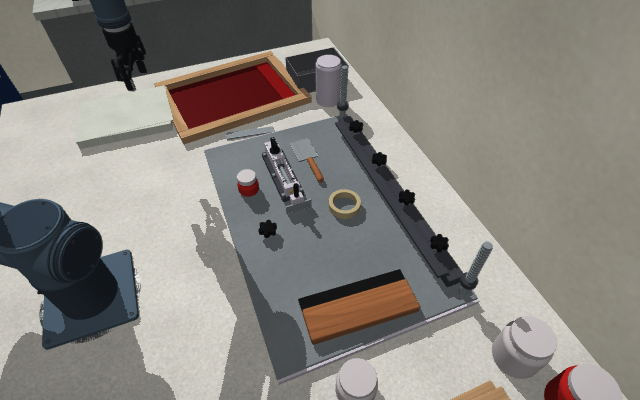

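```bash
python3 - <<'E'
import cv2
i=cv2.imread("pics/top0.png");cv2.imwrite("pics/topc.png",cv2.resize(i[30:230,200:450],None,fx=3,fy=3,interpolation=cv2.INTER_CUBIC))
i=cv2.imread("pics/side0.png");cv2.imwrite("pics/sidec.png",cv2.resize(i[60:260,200:450],None,fx=3,fy=3,interpolation=cv2.INTER_CUBIC))
E
python3 - <<'E'
import cv2
i=cv2.imread("pics/top0.png");cv2.imwrite("pics/topd.png",cv2.resize(i[190:250,210:330],None,fx=6,fy=6,interpolation=cv2.INTER_CUBIC))
i=cv2.imread("pics/side0.png");cv2.imwrite("pics/sided.png",cv2.resize(i[125:215,230:350],None,fx=6,fy=6,interpolation=cv2.INTER_CUBIC))
E
```

```text
(no output)
```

View pics/topd.png

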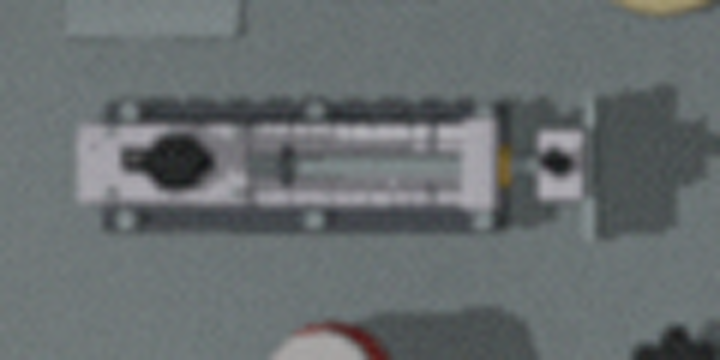

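View pics/sided.png

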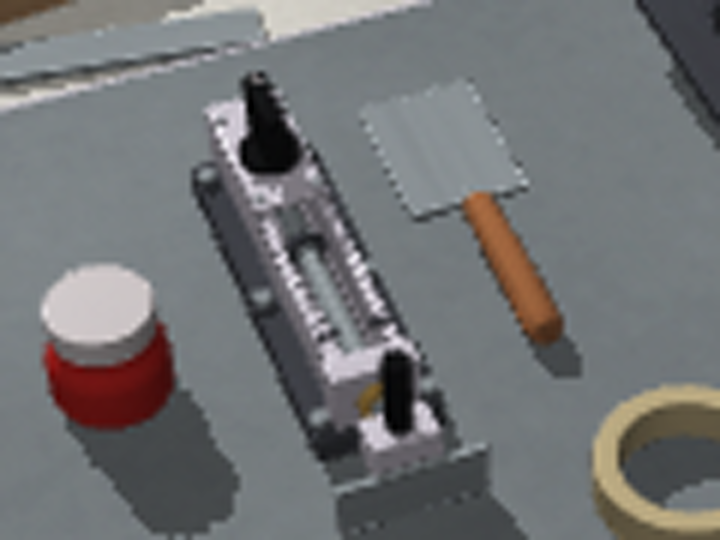

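The top view shows the side lay with its barrel along world y. In the crop, the knob is at about (180,162), the ring at (287,165), the tabs at (432,~135/188) and the grip at (558,162). I'll get a coarse pose, then look closer with the wrist camera.

```bash
cat > h.py <<'E'
import numpy as np, cv2
from station import bot
def ray(c,u,v,pose=None):
    K=c["camera_matrix"]
    if "hand_eye" in c:
        p,R=pose; x,y=u-K[0,2],v-K[1,2]; r=np.hypot(x,y); t=r/K[0,0]
        s=np.sin(t)/max(r,1e-9); d=np.array([x*s,y*s,np.cos(t)])
        H=c["hand_eye"]; return p+R@H[:3,3], R@H[:3,:3]@d
    d=np.array([(u-K[0,2])/K[0,0],(v-K[1,2])/K[1,1],1]); return c["xyz"],c["attitude"]@d
def onz(c,u,v,z,pose=None):
    o,d=ray(c,u,v,pose); return o+d*(z-o[2])/d[2]
def proj(c,P,pose=None):
    K=c["camera_matrix"]
    if "hand_eye" in c:
        p,R=pose;H=c["hand_eye"]; q=H[:3,:3].T@(R.T@(P-p)-H[:3,3])
        t=np.arctan2(np.hypot(q[0],q[1]),q[2]); n=np.hypot(q[0],q[1])+1e-12
        return np.array([K[0,2]+K[0,0]*t*q[0]/n,K[1,2]+K[0,0]*t*q[1]/n])
    q=c["attitude"].T@(P-c["xyz"]); return np.array([K[0,2]+K[0,0]*q[0]/q[2],K[1,2]+K[1,1]*q[1]/q[2]])
def tool(ang):
    # tool pointing down, tool y at angle ang in world xy
    x=np.array([0,0,-1.]);y=np.array([np.cos(ang),np.sin(ang),0]);return np.c_[x,y,np.cross(x,y)]
def shot(name):
    pose=(np.array(bot.current_position()),np.array(bot.current_ee_rot()))
    c=bot.camera(name); return c,pose
E
python3 - <<'E'
from h import *
c=bot.camera("top")
f=lambda u,v,z:print((u,v),onz(c,210+u/6,190+v/6,0.02+z).round(4))
f(186,162,.059); f(287,165,.0445); f(432,162,.053); f(560,162,.047);f(503,165,.04);f(78,164,.053)
for a in (0,np.pi/2,np.pi,-np.pi/2):
  for z in (0.22,0.28):
    q=bot.solve_ik(np.array([.5,.12,z]),tool(a)); print(a,None if q is None else np.round(q,2))
E
```

```text
(186, 162) [0.5555 0.247  0.079 ]
(287, 165) [0.5551 0.2001 0.0645]
(432, 162) [0.5567 0.1272 0.073 ]
(560, 162) [0.5575 0.0648 0.067 ]
(503, 165) [0.5561 0.0935 0.06  ]
(78, 164) [0.5543 0.3018 0.073 ]
0 [ 0.02  0.2   1.64 -0.    1.3   0.02]
0 [ 0.02  0.16  1.54 -0.    1.44  0.02]
1.5707963267948966 [ 0.02  0.2   1.64 -0.    1.3  -1.55]
1.5707963267948966 [ 0.02  0.16  1.54 -0.    1.44 -1.55]
3.141592653589793 None
3.141592653589793 None
-1.5707963267948966 [ 0.02  0.2   1.64 -0.    1.3   1.59]
-1.5707963267948966 [ 0.02  0.16  1.54 -0.    1.44  1.59]
```

```bash
python3 - <<'E'
from h import *
bot.move_ptp(np.array([.625,.16,.13]),tool(np.pi/2))
c,pose=shot("wrist"); cv2.imwrite("pics/w1.png",c["img"]); np.savez("w1.npz",p=pose[0],R=pose[1])
print(bot.current_clock(),pose[0])
o=np.array([.556,.159,.02])
i=c["img"].copy()
for n,P in dict(knob=(0,.092,.093),tabs=(0,-.032,.053),grip=(0,-.095,.091),org=(0,0,.0)).items():
    print(n,proj(c,o+np.array(P),pose))
u,v=proj(c,o+np.array([0,0,.05]),pose).astype(int)
cr=c["img"][v-90:v+90,u-200:u+200]; print(u-200,v-90); cv2.imwrite("pics/w1c.png",cv2.resize(cr,None,fx=2,fy=2,interpolation=cv2.INTER_CUBIC))
E
```

```text
2.1333 [0.62468357 0.16101297 0.13031252]
knob [481.98176261 125.08248175]
tabs [268.03513391 116.28862123]
grip [151.60750831 125.88448519]
org [318.66530638 113.45002399]
117 25
```

View pics/w1c.png

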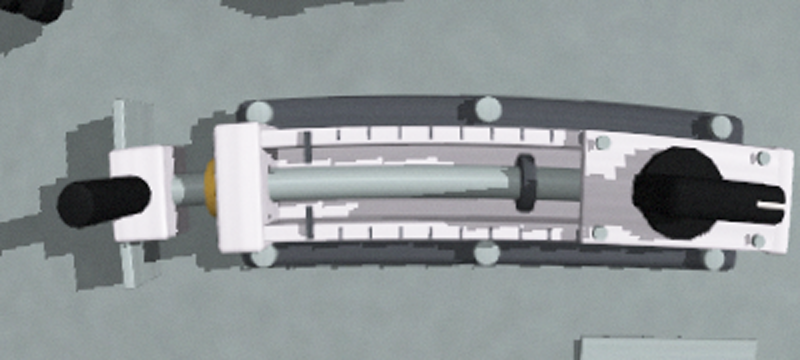

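View pics/w1.png

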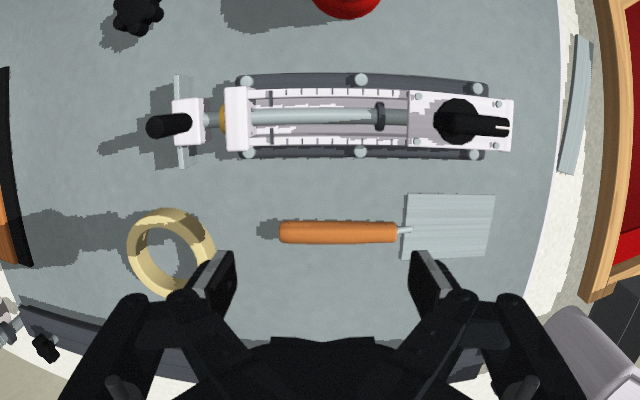

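```bash
python3 - <<'E'
import cv2
i=cv2.imread("pics/w1.png")
a=cv2.resize(i[85:145,240:300],None,fx=6,fy=6,interpolation=cv2.INTER_NEAREST)
b=cv2.resize(i[85:145,350:410],None,fx=6,fy=6,interpolation=cv2.INTER_NEAREST)
cv2.imwrite("pics/w1d.png",cv2.hconcat([a,b]))
E
```

```text
(no output)
```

View pics/w1d.png

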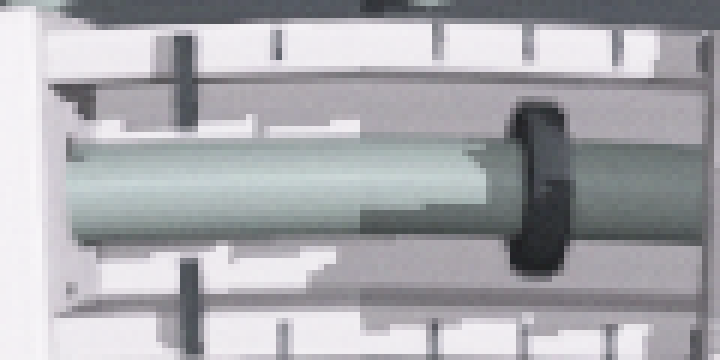

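```bash
python3 - <<'E'
from h import *
c=bot.camera("wrist"); d=np.load("w1.npz"); pose=(d["p"],d["R"])
g=lambda n,u,v,z:print(n,(onz(c,u,v,.02+z,pose)*1000).round(1))
g("tabU",271,98.5,.053);g("tabL",271.3,136,.053)
g("ringtop",381.5,116,.0445);g("ring rear",385.5,116.7,.0445);g("ring bandfront",377.5,116.7,.0445)
g("ringsideU",350+(537-360)/6,85+105/6,.034);g("ringsideL",350+(537-360)/6,85+275/6,.034)
C=lambda n,u,v,z:g(n,117+u/2,25+v/2,z)
C("griptop",77,204,.091);C("gripbase",133,193,.047)
C("cheekU",120,100,.03);C("cheekL",128,287,.03)
C("knob disc",678,193,.059);C("knob bar far end top",785,205,.093)
C("rear U",793,152,.053);C("rear L",788,252,.053)
C("bolt",260,112,.022);C("bolt",264,255,.022);C("bolt",721,126,.022);C("bolt",713,260,.022);C("bolt",488,109,.022);C("bolt",487,255,.022)
E
```

```text
tabU [544.5 129.1  73. ]
tabL [568.9 128.8  73. ]
ringtop [555.9 201.6  64.5]
ring rear [556.3 204.3  64.5]
ring bandfront [556.5 198.8  64.5]
ringsideU [546.7 202.   54. ]
ringsideL [566.9 202.4  54. ]
griptop [556.9  66.7 111. ]
gripbase [556.6  64.5  67. ]
cheekU [520.7  52.1  50. ]
cheekL [593.7  51.1  50. ]
knob disc [556.4 249.8  79. ]
knob bar far end top [555.8 270.5 113. ]
rear U [537.5 300.1  73. ]
rear L [574.6 301.2  73. ]
bolt [529.6 106.   42. ]
bolt [584.1 106.   42. ]
bolt [529.1 285.1  42. ]
bolt [583.8 285.   42. ]
bolt [529.7 190.2  42. ]
bolt [584.6 190.7  42. ]
```

Rod axis is at x≈0.5565 and parallel to y, with the knob axis at y≈0.2505. The ring stands at y≈0.202 and the tabs at 0.129, so about 73 mm of travel. Next I grasp the knob.

```bash
python3 - <<'E'
from h import *
k=np.array([.5565,.2505,.083])
bot.move_ptp(k+[0,0,.06],tool(0)); bot.command_gripper(.05)
bot.move_linear(k,rate=.1)
print(bot.current_position(),bot.current_ft_force())
bot.command_gripper(0)
print("w",bot.current_gripper_width(),bot.current_ft_force().round(2),bot.current_ft_torque().round(3),bot.current_clock(),bot.current_q().round(3))
c,p=shot("wrist"); cv2.imwrite("pics/w2.png",c["img"])
E
```

```text
[0.55688762 0.25060927 0.08337975] [-0.07259048 -0.83720979 -0.5952997 ]
w 0.011320577316186525 [-3.78 -0.1   5.72] [-0.086  0.505  0.002] 5.3333 [0.241 0.493 1.57  0.    1.078 0.24 ]
```

View pics/w2.png

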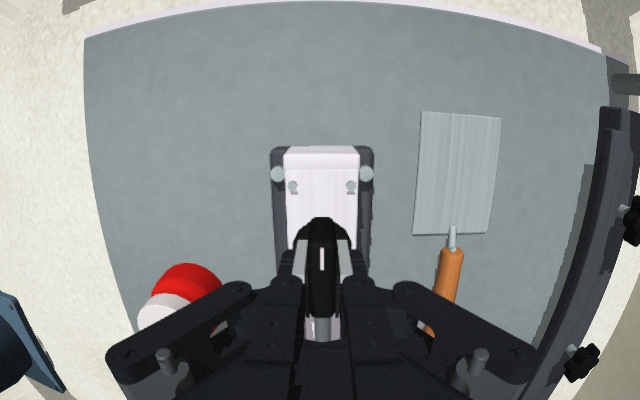

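The jaws hold the bar between (300,270) and (345,270), at a width of 11.3 mm. Now I turn it clockwise in steps and watch the moment.

```bash
python3 - <<'E'
from h import *
k=bot.current_position()
for a in (.35,.7,.85,.95,1.0,1.04,1.07,1.10):
    bot.move_ptp(np.array([.5565,.2505,.083]),tool(-a))
    R=bot.current_ee_rot(); t=bot.current_ft_torque()
    # moment about knob axis irrespective of reference: print all
    print(a,round(-np.arctan2(R[1,1],R[0,1]),3),bot.current_ft_force().round(1),t.round(3),round(bot.current_gripper_width(),4),round(bot.current_clock(),2))
    if abs(t[2])>.6: break
c,p=shot("wrist"); cv2.imwrite("pics/w3.png",c["img"])
E
```

```text
0.35 0.35 [-2.9  1.1  6. ] [-0.133  0.558 -0.04 ] 0.0112 5.81
0.7 0.7 [-4.4  0.5  6.3] [0.022 0.687 0.106] 0.0112 6.23
0.85 0.85 [-4.6  0.8  6.7] [0.033 0.779 0.15 ] 0.0109 6.5
0.95 0.95 [-5.2  0.9  5.9] [0.075 0.79  0.157] 0.0106 6.75
1.0 1.0 [-5.3  0.9  7.3] [0.118 0.762 0.177] 0.0112 7.0
1.04 1.04 [-5.6  0.9  6.7] [0.163 0.78  0.15 ] 0.0111 7.25
1.07 1.069 [-5.1  0.7  7.1] [0.122 0.805 0.535] 0.0112 7.5
1.1 1.098 [-4.7  1.3  6.9] [0.194 0.783 0.994] 0.011 7.75
```

View pics/w3.png

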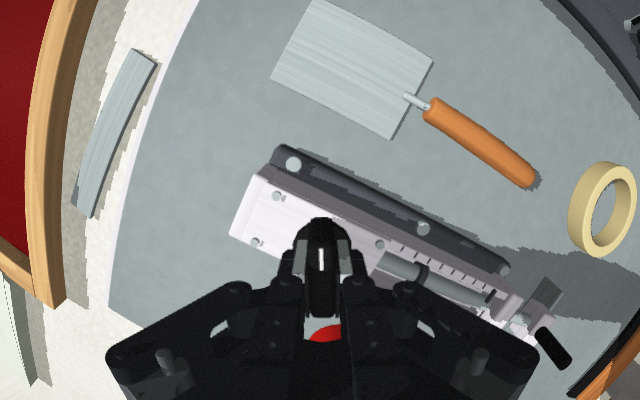

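The moment jumped from 0.15 to 1.0 N m past 1.05 rad, so the stop was reached, and the rod already looks out of its parked place. I'll open, back off and look.

```bash
python3 - <<'E'
from h import *
bot.command_gripper(.085); bot.dwell(.2)
bot.move_linear(bot.current_position()+np.array([0,0,.08]),rate=.15)
bot.move_ptp(np.array([.625,.12,.15]),tool(np.pi/2))
c,pose=shot("wrist"); cv2.imwrite("pics/w4.png",c["img"]); np.savez("w4.npz",p=pose[0],R=pose[1])
print(bot.current_clock(),pose[0],bot.current_ft_force().round(2))
cv2.imwrite("pics/w4c.png",cv2.resize(c["img"][60:180,100:500],None,fx=2,fy=2,interpolation=cv2.INTER_CUBIC))
E
```

```text
11.9 [0.62489205 0.12013362 0.14983599] [ 0.29 -0.4  -0.37]
```

View pics/w4c.png

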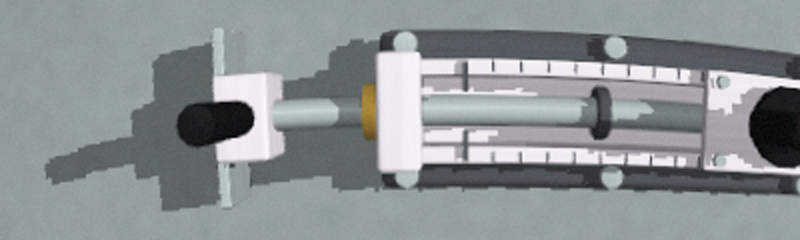

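```bash
python3 - <<'E'
from h import *
c=bot.camera("wrist"); d=np.load("w4.npz"); pose=(d["p"],d["R"])
g=lambda n,u,v,z:print(n,(onz(c,100+u/2,60+v/2,.02+z,pose)*1000).round(1))
g("tabU",464,76,.053);g("tabL",463.5,155,.053);g("ringtop",604,112,.0445)
g("griptop",197,125,.091);g("gripbase",238,116,.047)
i=cv2.imread("pics/w4.png")
a=cv2.resize(i[85:145,310:370],None,fx=6,fy=6,interpolation=cv2.INTER_NEAREST)
b=cv2.resize(i[85:145,370:430],None,fx=6,fy=6,interpolation=cv2.INTER_NEAREST)
cv2.imwrite("pics/w4d.png",cv2.hconcat([a,b]))
E
```

```text
tabU [544.4 127.8  73. ]
tabL [572.4 127.7  73. ]
ringtop [556.1 180.1  64.5]
griptop [557.2  45.5 111. ]
gripbase [556.5  44.2  67. ]
```

View pics/w4d.png

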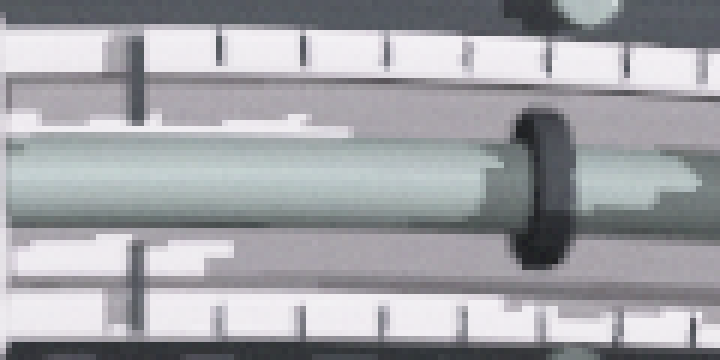

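View pics/w4.png

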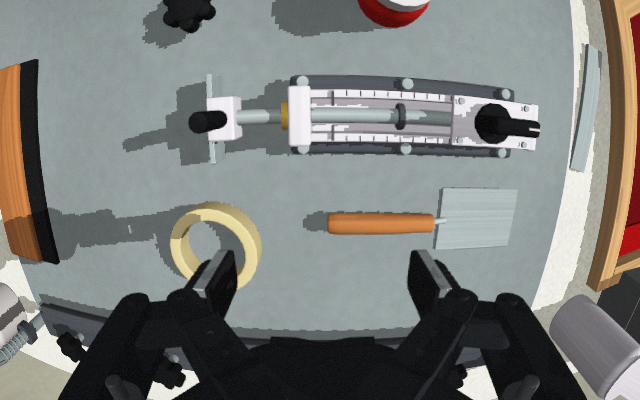

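The knob is back at rest, the rod has popped out about 20 mm (grip now at y≈0.045), and the ring is about 52 mm behind the tabs. Next I grip the post with the jaws along the rod and pull.

```bash
python3 - <<'E'
from h import *
k=np.array([.5568,.045,.073])
bot.move_ptp(k+[0,0,.08],tool(np.pi/2)); bot.command_gripper(.04)
print(bot.move_linear(k,rate=.12,stop_force=12))
print(bot.current_position(),bot.current_ft_force().round(2))
bot.command_gripper(0)
print("w",bot.current_gripper_width(),bot.current_ft_force().round(2),bot.current_position(),bot.current_clock())
c,pose=shot("wrist"); cv2.imwrite("pics/w5.png",c["img"]); np.savez("w5.npz",p=pose[0],R=pose[1])
E
```

```text
False
[0.55736343 0.04492824 0.07357821] [ 0.07  0.25 -0.59]
w 0.012461639789112064 [-0.62 -0.96  6.61] [0.55755015 0.04484083 0.07410173] 14.125
```

View pics/w5.png

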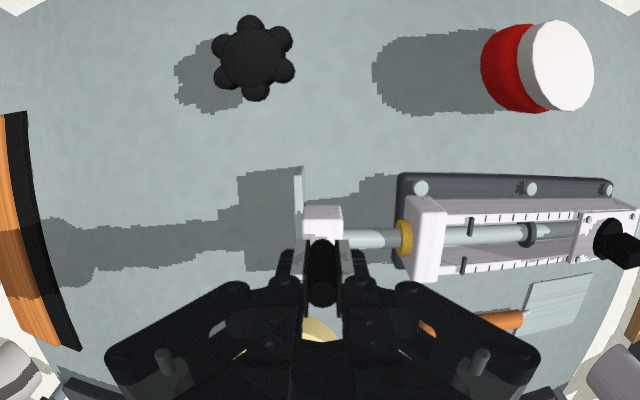

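The post sits between the pads at (322,270), and the tabs and ring are visible to the right. Pulling.

```bash
python3 - <<'E'
from h import *
p=bot.current_position()
bot.move_linear(np.array([.5568,.045-.052,.073]),rate=.08); bot.dwell(.3)
c,pose=shot("wrist"); cv2.imwrite("pics/w6.png",c["img"]); np.savez("w6.npz",p=pose[0],R=pose[1])
t=bot.camera("top"); cv2.imwrite("pics/top6.png",t["img"])
print(pose[0],bot.current_ft_force().round(2),bot.current_gripper_width(),bot.current_clock())
u,v=proj(c,np.array([.5565,.128,.07]),pose).astype(int); print(u,v)
x0,y0=u-60,v-50
cv2.imwrite("pics/w6c.png",cv2.resize(c["img"][y0:y0+100,x0:x0+120],None,fx=6,fy=6,interpolation=cv2.INTER_NEAREST)); print(x0,y0)
cv2.imwrite("pics/top6c.png",cv2.resize(t["img"][190:250,210:340],None,fx=6,fy=6,interpolation=cv2.INTER_CUBIC))
E
```

```text
[ 0.55779865 -0.00497566  0.0740798 ] [0.93 8.36 6.4 ] 0.012481006439626094 15.375
533 241
473 191
```

View pics/w6c.png

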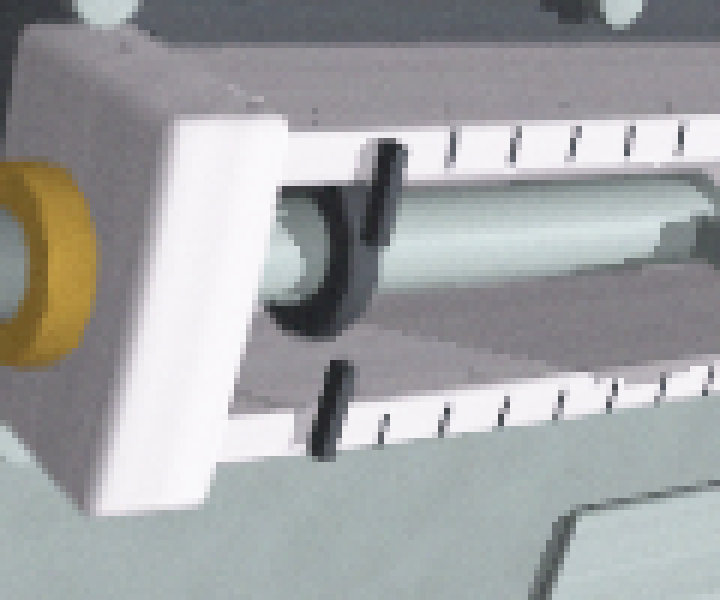

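View pics/top6c.png

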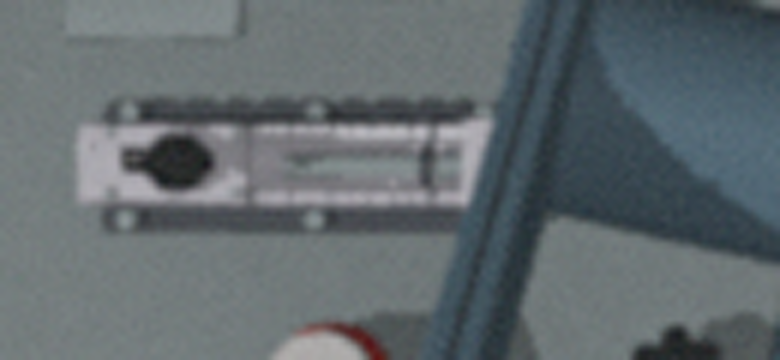

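```bash
cat > ov.py <<'E'
from h import *
import sys
def overlay(src,npz,out,x0,y0,Y,I,X=.5568,dz=0.0,w=120,hh=100):
    c=bot.camera("wrist"); d=np.load(npz); pose=(d["p"],d["R"])
    im=cv2.resize(cv2.imread(src)[y0:y0+hh,x0:x0+w],None,fx=6,fy=6,interpolation=cv2.INTER_NEAREST)
    S=lambda P:tuple(((proj(c,np.array(P),pose)-[x0,y0]+.5)*6).round().astype(int).tolist())
    for dy,col in ((-.0025,(0,255,0)),(.0025,(0,0,255))):
        pts=[S([X+.0105*np.cos(a),Y+dy,.054+.0105*np.sin(a)+dz]) for a in np.linspace(0,2*np.pi,60)]
        cv2.polylines(im,[np.array(pts)],True,col,1)
    for s in (-1,1):
        for dy in (-.001,.001):
            cv2.line(im,S([X+s*.006,I+dy,.073+dz]),S([X+s*.022,I+dy,.073+dz]),(255,0,0),1)
    cv2.imwrite(out,im)
E
python3 - <<'E'
from ov import *
c=bot.camera("wrist"); d=np.load("w6.npz"); pose=(d["p"],d["R"])
for u,v in((393,145),(375,242),(343,362),(322,458)): print((onz(c,473+u/6-.5,191+v/6-.5,.073,pose)*1e3).round(1))
overlay("pics/w6.png","w6.npz","pics/ov6.png",473,191,.130,.1275)
E
```

```text
[537.3 123.9  73. ]
[547.7 124.4  73. ]
[561.2 124.   73. ]
[572.6 124.8  73. ]
```

View pics/ov6.png

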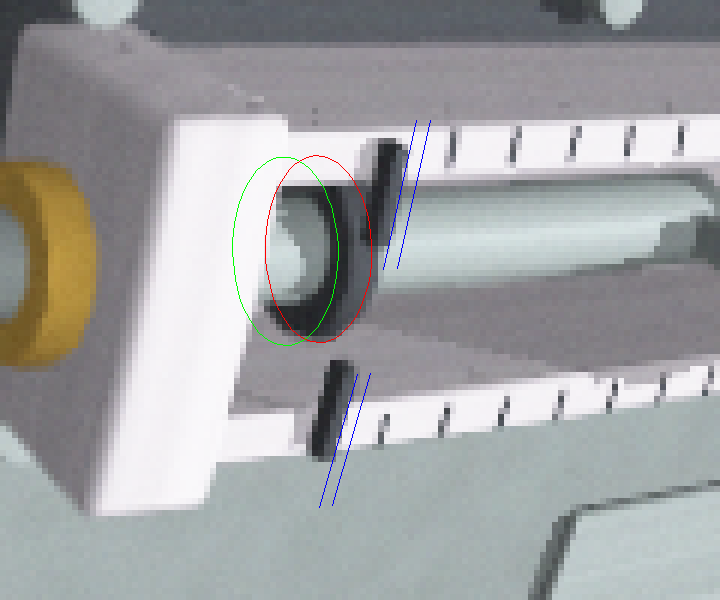

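The tab height comes out about 4 mm lower than I assumed when triangulated over the three views (z≈0.069, y≈0.128). The arm also gave about 2 mm against the spring. All views agree that the ring is still 2–2.5 mm behind the tabs, so I correct for that and look again.

```bash
python3 - <<'E'
from ov import *
bot.move_linear(np.array([.5560,-.0094,.073]),rate=.03); bot.dwell(.4)
c,pose=shot("wrist"); cv2.imwrite("pics/w7.png",c["img"]); np.savez("w7.npz",p=pose[0],R=pose[1])
t=bot.camera("top"); cv2.imwrite("pics/top7.png",t["img"])
s=bot.camera("side"); cv2.imwrite("pics/side7.png",s["img"])
print(pose[0],bot.current_ft_force().round(2),bot.current_gripper_width(),bot.current_clock())
import ov
for n in ("6","7"):
  d=np.load(f"w{n}.npz"); 
# overlay with tab z .069
def ov2(n,Y,I,X,out):
    d=np.load(f"w{n}.npz"); po=(d["p"],d["R"]); x0,y0=473,191
    im=cv2.resize(cv2.imread(f"pics/w{n}.png")[y0:y0+100,x0:x0+120],None,fx=6,fy=6,interpolation=cv2.INTER_NEAREST)
    S=lambda P:tuple(((proj(c,np.array(P),po)-[x0,y0]+.5)*6).round().astype(int).tolist())
    for dy,col in ((-.0025,(0,255,0)),(.0025,(0,0,255))):
        cv2.polylines(im,[np.array([S([X+.0105*np.cos(a),Y+dy,.054+.0105*np.sin(a)]) for a in np.linspace(0,6.2832,60)])],True,col,1)
    for q in (-1,1):
        for dy in (-.001,.001): cv2.line(im,S([X+q*.006,I+dy,.069]),S([X+q*.018,I+dy,.069]),(255,0,0),1)
    cv2.imwrite(out,im)
ov2("7",.128,.128,.5555,"pics/ov7.png")
a=cv2.resize(t["img"][195:235,240:310],None,fx=8,fy=8,interpolation=cv2.INTER_NEAREST); cv2.imwrite("pics/top7c.png",a)
cv2.imwrite("pics/side7c.png",cv2.resize(s["img"][135:205,250:330],None,fx=8,fy=8,interpolation=cv2.INTER_CUBIC))
E
```

```text
[ 0.55777917 -0.0072975   0.07408238] [4.08 8.4  3.88] 0.012501549219352296 16.275
```

View pics/ov7.png

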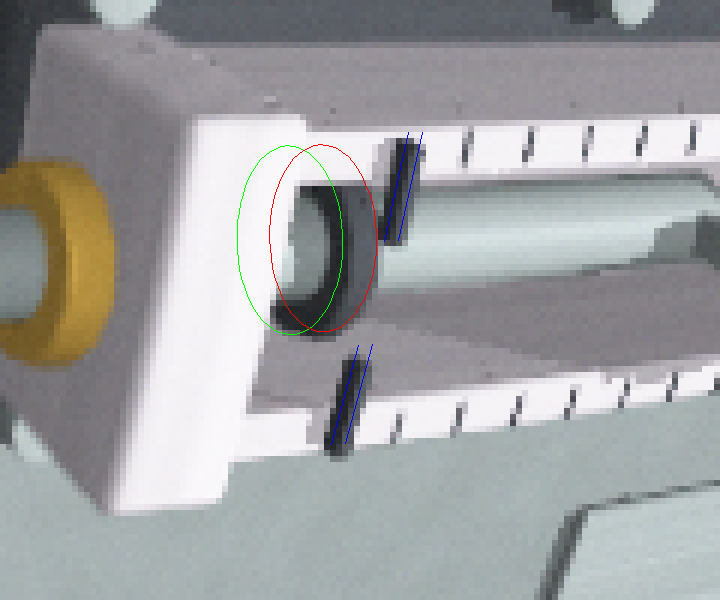

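View pics/top7c.png

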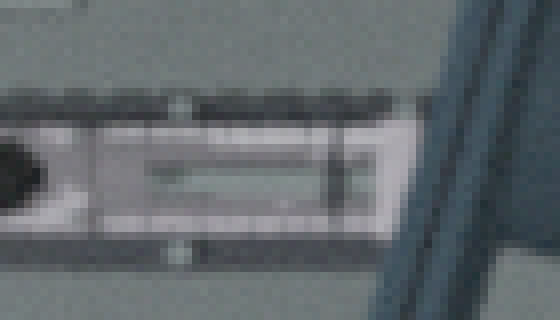

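View pics/side7c.png

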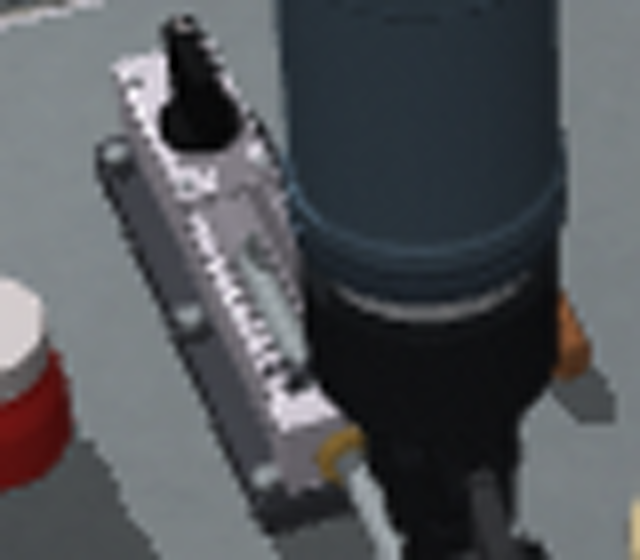

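The overlay, the top view (ring and tabs both in column ~336) and dead reckoning all agree to under 1 mm. I'll do one subpixel check in the top image, then hand in.

```bash
python3 - <<'E'
from h import *
acc=0
for _ in range(6): acc=acc+bot.camera("top")["img"].astype(float).mean(2)
c=bot.camera("top"); a=acc/6
def cen(r0,r1):
    p=a[r0:r1,277:288].mean(0); w=np.clip(np.percentile(p,60)-p,0,None); return (w*np.arange(277,288)).sum()/w.sum(),p.round(0)
for n,r0,r1,z in(("tabU",210,213,.069),("ring",214,221,.062),("ringmid",216,219,.0645),("tabL",222,225,.069)):
    u,p=cen(r0,r1); print(n,round(u,2),(onz(c,u,(r0+r1-1)/2,z)*1e3).round(1),p)
print(bot.current_position(),bot.current_clock())
E
```

```text
tabU 280.68 [574.6 131.9  69. ] [143. 130. 146. 148. 124. 111. 144. 151. 150. 153. 162.]
ring 281.64 [557.2 129.6  62. ] [124. 127. 129. 111.  78.  81. 110. 121. 121. 134. 164.]
ringmid 281.62 [557.1 129.4  64.5] [131. 131. 128. 109.  77.  75. 101. 125. 129. 139. 165.]
tabL 280.75 [539.2 131.   69. ] [137. 132. 140. 137. 119. 120. 138. 142. 141. 147. 165.]
[ 0.55778801 -0.0073311   0.07406571] 16.625
```

```bash
python3 - <<'E'
from h import *
bot.move_linear(np.array([.5565,-.0098,.073]),rate=.02); bot.dwell(.5)
print(bot.current_position(),bot.current_ft_force().round(1),bot.current_gripper_width(),bot.current_clock())
bot.job_done()
E
```

```text
[ 0.55779411 -0.00750396  0.07406626] [2.  8.8 5.8] 0.012590561961828927 17.375
the job is handed in; nothing more can be done
```

The job is done and handed in at 17.4 s, with the gripper still holding the rod at the mark.

- **Catch knob:** I turned it clockwise to 1.10 rad. Its moment jumped from 0.15 to 1.0 N m just past 1.05 rad, so it reached its stop. After I released it, the wrist picture showed it back at rest and the rod popped out about 20 mm.
- **Rod:** I drew it out by its upright grip another 52.4 mm, against a measured pull of about 9 N. The ring had been about 52 mm behind the tabs by the picture.
- **Ring at the tabs:** After the main pull, the wrist overlay, the top view and the distance moved all put the ring within about 0.7 mm of the tabs. The top view suggested it was roughly 0.6 mm short, so I drew it about 0.2 mm further. I took no picture after that last nudge.
- **Check that disagreed:** My first wrist reading showed the ring 5 to 6 mm short, because I had assumed the tabs were 53 mm above the bed. The three views together put them at about 49 mm, and the readings then agreed. The arm also gave about 2 mm against the spring, which I corrected for.
- **Other things on the bed:** I touched nothing else, and the pictures showed nothing out of place, but I did not measure their positions.

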